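Pack the biopsy pots into the transport carrier in order

ROBOT

A 6-joint arm with a two-finger parallel gripper is mounted at the origin on the work surface. World frame = base frame: x ahead of the robot, y to its left, z up, the work surface at z = 0. Lengths are in mm, angles in rad, forces in N, time in s.
With the tool pointing down it reaches from about 350 to 975 mm from the base axis. Payload 7.1 kg.
Tool frame: the origin (TCP) lies between the finger pads; the fingertips stand 17 mm ahead of it and the grasp point (between the pads) lies 2 mm behind it (tip_reach is the y of the fingertips in the tool frame, in mm); y points along the fingers, x is the direction in which the jaws open and shut, and the axes are right-handed (so a half turn about y gives the same grasp; the last joint's range is limited). The gripper opens to 88 mm and grips with 3 to 60 N. Pads are 20 mm wide; open, the fingers measure 115 mm over their backs; the gripper's body (75 mm by 178 mm) begins 61 mm behind the grasp point.
Start: joints at [-1.174, 0.423, 1.63, -0, 1.089, -0.019], TCP at [252.466, -571.722, 239.675] pointing down, gripper open.
Joint ranges: [-3, 3], [-0.9, 2.11], [0.09, 2.58], [-1.31, 4.45], [0.11, 2.69], [-2.54, 2.54]. Speed limits (rad/s): [2.39, 2.39, 3.01, 3.14, 3.14, 3.14].

INTERFACE

Orientations are given as a rotation vector (axis times angle).
In Python, from workcell import get_obs, get_image, camera_model, close_job, silhouettes, tip_of, tip_reach gives the robot as it stands. The module is installed in compiled form; this text tells all that it offers.
- The arm moves only by the tool arm_command, never from a script. Its argument "targets" is a list of rows, each a list of 4 numbers: the shift along the tool's x, y, z in mm, then the turn about the tool's y in rad. A call has 1 to 20 rows; each row shifts and turns the commanded pose from where the row before left it, along the tool's axes as they then stand; what a row does not reach is not made up. A row lasts 1/12 s, in which the tool goes at most 41.7 mm and 7.16 degrees, less where a joint would pass 70% of its speed; a pose out of reach is approached as far as the arm can. A call is refused whole if a number of a shift passes 41.7 or a number of a turn 0.125, either way. A call with a gripper value outside its range is refused whole. "gripper" is the opening in per cent of the stroke, from 0 (shut) to 100 (fully open), set as the call begins (left out, the last holds). The fingers move at their own pace and stop on an object; the grip force is fixed at half the most. Time passes only in rows, so rows that do not move let the fingers close. It gives the time, the measured TCP pose, the force and the opening at its end, in the units of the state.
- get_obs(): the state, without advancing time (a new reading comes with each control period).
- get_image(name): name is "scene" or "side" or "wrist"; returns the picture (400x640x3 uint8, blue, green, red); there is no depth.
- camera_model(name): a dict with "mtx" (3x3 intrinsics, pixels), "position" and "orientation" of the camera in the world. Camera axes: x right, y up, looking along -z (the intrinsics and any distortion apply to the point x, -y, -z); pixel columns grow to the right and rows downward; lengths in mm; the calibration is good to about 2 mm. The wrist camera is an equidistant fisheye: a pixel r from the principal point sees the ray r / f radians off the axis. A picture is of the moment at which its call begins: read the wrist's pose just before it. camera_model takes no time and is no camera call; for the wrist camera it gives the pose at the moment of the call.
- close_job(): hands the job in, once; it reports no verdict.
Trained networks look in the newest picture that a camera, given by its name, has taken for a name from the list of things; names that differ only in an ending like _2 or _b are one class to them, and where a whole thing is asked for, a point or a joint stands for the part that bears it (a point fixed in the world has none). Each returns a list of dicts, best first, with "conf" (0 to 1); they miss things now and then, are a little off and sometimes report something else, mostly with a low value. They report only what shows in the picture. A call takes as long as a camera call. They do not tell look-alikes from the thing itself.
- silhouettes(camera, thing): "pixels" (400x640 bool, what is visible of it) and "at" ([column, row] in pixels, amid what is visible of it).
- tip_of(camera, thing): "at" ([column, row] in pixels: a listed point, or the origin of a listed thing).
The state is a dict: "t": time; "qpos": joint angles; "qvel": joint speeds; "joint_torque": joint torques, N m; "ee_pos": TCP position; "orientation": TCP orientation; "ft_force": force on the tool from outside, world axes, zero at the start; "moment": the same for the moment, N m; "width": finger opening in mm.
Only numpy, scipy, OpenCV 4.12 (cv2) and the standard library are available. Lean on these libraries where they do the work, as an engineer would, in place of code of your own. Each camera call takes 0.05 s, during which the arm holds its last target. There are 200 camera calls.

TASK

Pack the three specimen pots into the clear transport carrier with the blue neck, feeding them upright, lid up, one at a time down through its neck: red lid first so that it lies at the bottom, then yellow, then green on top. Then close that carrier with the blue cap, pressed or set fully home with its flange flat on the rim, and let go. Leave the black carrier empty and do not disturb the camera head, the bottle or the steel bowl.

Things in the scene. Friction and masses are not known exactly. Their poses are not given: they have to be found in the camera images.
- pot_red_mid (a point): Loose specimen pot standing upright: plain cylinder 36 mm diameter, 45 mm tall, about 40 g, white body with a red screw lid (the upper 15 mm, same 36 mm diameter). The point is its centre, 22.5 mm above its underside; z up.
- pot_yellow_mid (a point): Loose specimen pot standing upright: plain cylinder 36 mm diameter, 45 mm tall, about 40 g, white body with a yellow screw lid (the upper 15 mm, same 36 mm diameter). The point is its centre, 22.5 mm above its underside; z up.
- pot_green_mid (a point): Loose specimen pot standing upright: plain cylinder 36 mm diameter, 45 mm tall, about 40 g, white body with a green screw lid (the upper 15 mm, same 36 mm diameter). The point is its centre, 22.5 mm above its underside; z up.
- cap_mid (a point): Loose blue cap, about 50 g, lying plug down: plug 40 mm diameter, 10 mm long; above it a flange 74 mm diameter, 5 mm thick; above that a round knob to hold it by, 24 mm diameter, 25 mm tall; 40 mm tall in all. The point is on the axis half-way up, 20 mm above its underside, 10 mm above the flange's underside; z up. Seated, it is 170 mm above the blue carrier's origin.
- carrier_blue: Upright transport carrier, fixed: blue foot 100 x 100 x 6 mm, clear tube (bore 46, outside 52 mm), blue funnel neck: opening widens from 46 mm at 146 mm height to 56 mm at the rim, 160 mm high (outside 62 mm). Origin on the tube axis at the foot's underside, z up. Inner floor 8 mm up: stacked pots have centres 30.5, 75.5, 120.5 mm up. This is the one to fill.
- carrier_black: Upright transport carrier, fixed: black foot 100 x 100 x 6 mm, clear tube (bore 46, outside 52 mm), black funnel neck: opening widens from 46 mm at 146 mm height to 56 mm at the rim, 160 mm high (outside 62 mm). Origin on the tube axis at the foot's underside, z up. Inner floor 8 mm up: stacked pots have centres 30.5, 75.5, 120.5 mm up. Not to be used.
- camera_head: Loose bystander: endoscope camera head lying on its side, 163 mm long, 44 mm high, black body with a purple ring, a silver ring and a black eyepiece cup. Origin at its underside, 57 mm from the eyepiece end; x along it towards the eyepiece.
- lens_cleaner: Loose bystander: upright white bottle with a grey cap, 54 mm diameter, 130 mm tall. Origin at the centre of its underside.
- steel_bowl: Loose bystander: round steel bowl, 110 mm rim diameter, 45 mm high. Origin at the centre of its underside.
Not all that is in view belongs to the job. Leave any brown look-alike of the part that bears pot_red_mid alone. Leave any purple look-alike of the part that bears pot_yellow_mid alone.

How it is judged:
By the outcome, as a careful person would: the job done as asked, in the order asked, and still so for the second after the job is handed in, with the robot touching nothing.
It also fails if it takes over 102 s, if anything falls off the work surface, if the arm or the gripper's body presses on something with over 40 N, if the wrist force passes 120 N, or if a joint passes its speed limit or range.

## Working session

There is one attempt and no reset: what is moved stays moved. The work goes in short steps, Python scripts to look and compute and a tool call to move; the robot and the scene stay as the last step left them, time stands still between calls to the robot, and variables do not carry over. Pictures are saved under pics/ and viewed, about 12 in all and at most 16, crops included, and the job is handed in when it is done.

Besides the shell and the picture viewer there is one more tool, called after "Emit:" as name(argument=value, ...), one argument or row to a line, values as JSON. arm_command: Moves the arm, as the interface text tells. Its arguments: {"type":"object","properties":{"targets":{"type":"array","items":{"type":"array","items":{"type":"number"}}},"gripper":{"type":"number"}},"required":["targets"]}

```bash
mkdir -p pics; python3 - <<'E'
from workcell import *
import cv2,numpy as np
o=get_obs();print({k:np.round(v,3).tolist() for k,v in o.items()})
for n in("scene","side"):
    cv2.imwrite(f"pics/{n}0.png",get_image(n))
for n in("scene","side","wrist"):
    m=camera_model(n);print(n,{k:np.round(v,3).tolist() if not isinstance(v,str) else v for k,v in m.items()})
E
```

```text
{'t': 0.0, 'qpos': [-1.174, 0.424, 1.631, -0.0, 1.089, -0.019], 'qvel': [0.001, -0.0, 0.001, 0.001, -0.0, 0.001], 'joint_torque': [-0.003, -54.463, -27.367, 0.064, 0.023, -0.0], 'ee_pos': [252.239, -571.257, 238.914], 'orientation': [-1.377, 0.899, -0.897], 'ft_force': [0.703, 0.212, -0.502], 'moment': [-0.002, 0.047, 0.05], 'width': 87.882}
scene {'mtx': [[448.31, 0.0, 317.903], [0.0, 448.31, 199.116], [0.0, 0.0, 1.0]], 'position': [1303.426, 312.424, 983.866], 'orientation': [0.434, 0.689, 1.883]}
side {'mtx': [[466.849, 0.0, 320.636], [0.0, 466.849, 207.32], [0.0, 0.0, 1.0]], 'position': [320.523, -610.95, 863.624], 'orientation': [0.672, -0.149, -0.364]}
wrist {'mtx': [[309.707, 0.0, 324.904], [0.0, 309.707, 202.784], [0.0, 0.0, 1.0]], 'position': [321.273, -540.74, 383.895], 'orientation': [-0.247, 0.162, -1.147]}
```

View pics/scene0.png

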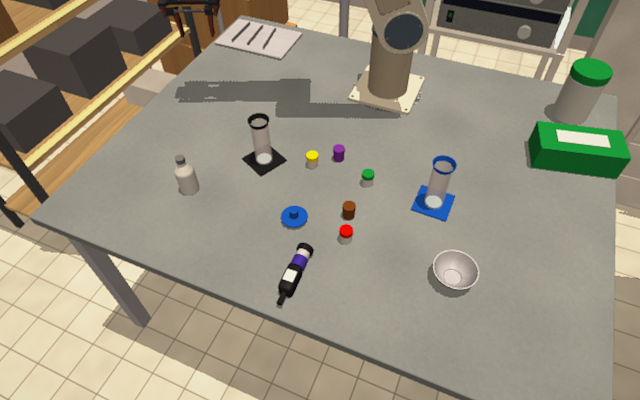

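View pics/side0.png

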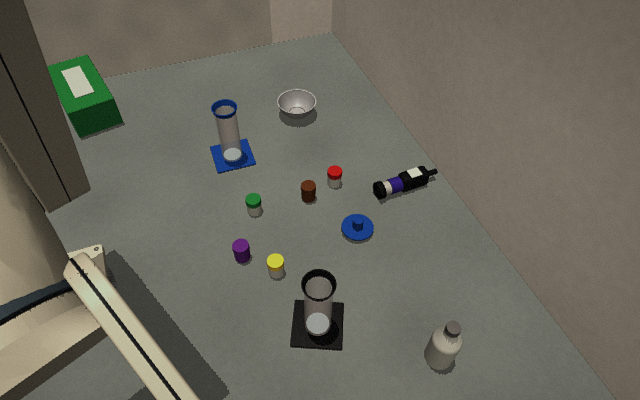

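Scene view: red pot (346,234) with brown look-alike (349,210); yellow (312,159) with purple look-alike (338,153); green (368,178); cap (294,216); blue carrier (433,200), black carrier (264,158). Side view: red (335,177), brown (308,191), yellow (276,265), purple (241,250), green (254,204), cap (357,227), blue carrier (228,130).

```bash
cat > h.py <<'E'
import cv2,numpy as np
from scipy.spatial.transform import Rotation as R
from workcell import *
def rays(cam,uv,m=None):
    m=m or camera_model(cam);K=np.array(m["mtx"]);uv=np.atleast_2d(uv).astype(float)
    d=np.c_[(uv-K[:2,2])/K[0,0],np.ones(len(uv))]
    if cam=="wrist":
        r=np.linalg.norm(d[:,:2],axis=1,keepdims=True)+1e-9
        d=np.c_[d[:,:2]/r*np.sin(r),np.cos(r)]
    d=d*[1,-1,-1]
    return np.array(m["position"]),R.from_rotvec(m["orientation"]).apply(d)
def onplane(cam,uv,z,m=None):
    p,d=rays(cam,uv,m);return p+d*((z-p[2])/d[:,2])[:,None]
def project(cam,P,m=None):
    m=m or camera_model(cam);K=np.array(m["mtx"])
    q=R.from_rotvec(m["orientation"]).inv().apply(np.atleast_2d(P)-m["position"])*[1,-1,-1]
    if cam=="wrist":
        r=np.linalg.norm(q[:,:2],axis=1,keepdims=True);x=q[:,:2]/r*np.arctan2(r,q[:,2:])
    else: x=q[:,:2]/q[:,2:]
    return x*K[0,0]+K[:2,2]
def tri(c1,u1,c2,u2):
    p1,d1=rays(c1,u1);p2,d2=rays(c2,u2)
    A=np.c_[d1[0],-d2[0]];s=np.linalg.lstsq(A,p2-p1,rcond=None)[0]
    a,b=p1+s[0]*d1[0],p2+s[1]*d2[0];return (a+b)/2,np.linalg.norm(a-b)
E
python3 - <<'E'
from h import *
for c in("scene","side"): get_image(c)
Z=dict(pot_red_mid=22.5,pot_yellow_mid=22.5,pot_green_mid=22.5,cap_mid=20,carrier_blue=0,carrier_black=0,steel_bowl=0,camera_head=0,lens_cleaner=0)
for t,z in Z.items():
    for c in("scene","side"):
        for d in tip_of(c,t):
            print(t,c,round(d["conf"],2),np.round(d["at"],1),np.round(onplane(c,d["at"],z)[0],1))
E
```

```text
pot_red_mid scene 0.75 [347.7 212.1] [588.   76.6  22.5]
pot_red_mid scene 0.54 [345.8 237.9] [669.3 102.5  22.5]
pot_red_mid side 0.73 [332.2 177.9] [653.9  95.9  22.5]
pot_red_mid side 0.69 [307.6 191. ] [582.3  77.8  22.5]
pot_yellow_mid scene 0.71 [311.9 162.1] [452.1 -89.9  22.5]
pot_yellow_mid scene 0.62 [338.3 153.1] [386.3 -31.2  22.5]
pot_yellow_mid side 0.86 [277.3 265.1] [448.2 -92.9  22.5]
pot_yellow_mid side 0.82 [240.2 248.8] [386.9 -24.5  22.5]
pot_green_mid scene 0.46 [367.9 178.6] [450.7  86.5  22.5]
pot_green_mid side 0.76 [253.2 205.2] [448.5  82.5  22.5]
cap_mid scene 0.94 [292.  217.5] [661.6 -56.1  20. ]
cap_mid side 0.87 [360.1 225.6] [656.5 -60.2  20. ]
carrier_blue scene 0.88 [431.8 204.3] [453.9 279.   -0. ]
carrier_blue scene 0.7 [186.1 188.6] [ 672.3 -395.3    0. ]
carrier_blue side 0.77 [234.8 158. ] [453.7 271.    0. ]
carrier_black scene 0.81 [263.6 160.1] [ 481.5 -240.2    0. ]
carrier_black side 0.61 [318.  326.3] [ 480.9 -242.9    0. ]
steel_bowl scene 0.71 [452.2 280.5] [671.6 385.1  -0. ]
steel_bowl side 0.59 [295.  115.3] [658.6 375.9   0. ]
camera_head scene 0.76 [299.6 265.9] [780.3  20.6   0. ]
camera_head scene 0.2 [262.9 161.1] [ 486.1 -240.2    0. ]
camera_head side 0.95 [392.7 189.7] [787.1  24.3   0. ]
lens_cleaner scene 0.59 [188.6 192. ] [ 680.5 -381.1   -0. ]
lens_cleaner side 0.74 [437.1 356. ] [ 669.3 -382.4    0. ]
```

```bash
python3 - <<'E'
import cv2,numpy as np
a=cv2.imread("pics/scene0.png")[130:270,240:480];cv2.imwrite("pics/crop0.png",cv2.resize(a,None,fx=3.3,fy=3.3,interpolation=cv2.INTER_CUBIC))
E
```

```text
(no output)
```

View pics/crop0.png

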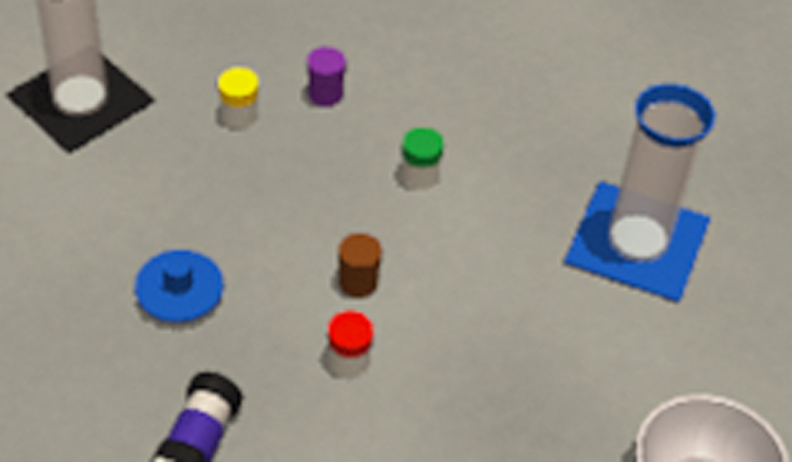

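Crop: red pot (white body, red lid) at crop (350,340) versus the all-brown one at (358,265); yellow (238,95) versus all-purple (326,75). The choice is clear. Next, refine positions by matching colour blobs against projected cylinders.

```bash
cat >> h.py <<'E'
from scipy.optimize import least_squares
HSV=dict(red=((0,150,90),(6,255,255)),yellow=((25,150,120),(35,255,255)),green=((50,120,60),(75,255,255)),blue=((102,150,40),(118,255,255)))
def hull(cam,x,y,z0,z1,r,m=None):
    a=np.linspace(0,2*np.pi,48)
    P=np.vstack([np.c_[x+r*np.cos(a),y+r*np.sin(a),a*0+z] for z in(z0,z1)])
    return cv2.convexHull(project(cam,P,m).astype(np.float32))
def cen(h):
    M=cv2.moments(h);return np.array([M["m10"],M["m01"]])/M["m00"]
def blob(img,col,near,rad):
    k=cv2.inRange(cv2.cvtColor(img,cv2.COLOR_BGR2HSV),*HSV[col]);w=np.zeros_like(k);cv2.circle(w,tuple(int(v) for v in near),rad,255,-1)
    p=cv2.findNonZero(k&w);return None if p is None or len(p)<20 else cv2.convexHull(p)
def fit(views,z0,z1,r,x0):
    "views: (cam,model,hull)"
    f=lambda q:np.concatenate([cen(hull(c,*q,z0,z1,r,m))-cen(h) for c,m,h in views])
    s=least_squares(f,x0);return s.x,s.fun
E
python3 - <<'E'
from h import *
o=get_obs();M=R.from_rotvec(o["orientation"]).as_matrix();print("tool axes cols\n",M.round(3))
T=[("red","red",(661,99),30,45,18),("yellow","yellow",(450,-91),30,45,18),("green","green",(449,84),30,45,18),("neck","blue",(454,275),146,160,31),("flange","blue",(659,-58),10,15,37)]
I={c:cv2.imread(f"pics/{c}0.png") for c in("scene","side")}
for n,col,x,z0,z1,r in T:
    vs=[]
    for c in I:
        near=project(c,[*x,z1])[0];h=blob(I[c],col,near,20 if n not in("flange",) else 30);vs.append((c,None,h))
    q,e=fit(vs,z0,z1,r,x);print(n,q.round(1),"res",e.round(2),[fit([v],z0,z1,r,x)[0].round(1).tolist() for v in vs],[round(cv2.contourArea(v[2])/cv2.contourArea(hull(v[0],*q,z0,z1,r)),2) for v in vs])
E
```

```text
tool axes cols
 [[ 0.404  0.     0.915]
 [-0.915 -0.     0.404]
 [ 0.    -1.    -0.   ]]
red [659.1  98.8] res [ 0.25  0.53 -0.2   1.13] [[657.7, 98.8], [661.0, 99.1]] [0.77, 0.68]
yellow [442.5 -91.7] res [ 0.89  1.43 -0.83  1.24] [[438.0, -96.5], [445.8, -88.0]] [0.57, 0.66]
green [449.  84.] res [0.12 0.4  0.16 1.42] [[447.5, 83.1], [449.4, 84.6]] [0.73, 0.68]
neck [448.4 281.4] res [ 0.33  1.18 -0.45  1.3 ] [[444.6, 279.7], [450.6, 285.7]] [0.72, 0.75]
flange [651.2 -56.3] res [ 0.05  0.38 -0.06  0.37] [[650.0, -57.5], [651.7, -57.6]] [0.84, 0.9]
```

Emit:
arm_command(
  targets=[
    [-22.4,0,32.2,0],
    [-22.4,0,32.2,0],
    [-22.4,0,32.2,0],
    [-22.4,0,32.2,0],
    [-22.4,0,32.2,0],
    [-22.4,0,32.2,0],
    [-22.4,0,32.2,0],
    [-22.4,0,32.2,0],
    [-22.4,0,32.2,0],
    [-22.4,0,32.2,0],
    [-22.4,0,32.2,0],
    [-22.4,0,32.2,0],
    [-22.4,0,32.2,0],
    [-22.4,0,32.2,0],
    [-22.4,0,32.2,0],
    [-22.4,0,32.2,0],
    [-22.4,0,32.2,0],
    [-22.4,0,32.2,0],
    [-22.4,0,32.2,0],
    [-22.4,0,32.2,0],
  ],
  gripper=65,
)

```text
t: 2.77
ee_pos: [661.4, 100.2, 239.8]
orientation: [-1.378, 0.897, -0.898]
ft_force: [0.8, 0.3, -0.7]
width: 57.5
```

```bash
python3 - <<'E'
from h import *
o=get_obs();print(o["t"],o["ee_pos"],o["orientation"],o["qpos"],o["width"])
m=camera_model("wrist");I=get_image("wrist");cv2.imwrite("pics/w1.png",I)
np.save("w1.npy",m,allow_pickle=True);print(m["position"],o["ft_force"])
E
```

```text
2.7667 [661.3950786  100.17069937 239.75503175] [-1.37767136  0.89740728 -0.89767396] [ 1.32540211e-01  4.87336806e-01  1.52565566e+00 -4.86625213e-05
  1.12842414e+00  1.28736206e+00] 57.535145819964065
[730.24392592 130.93817255 384.6341751 ] [ 0.78796076  0.33966129 -0.65402586]
```

View pics/w1.png

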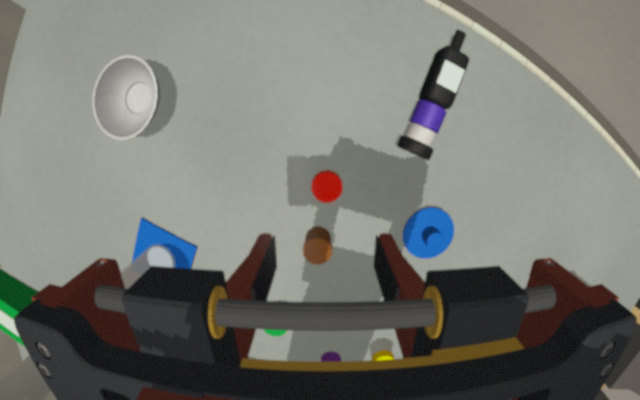

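The wrist view shows red (327,186), brown (318,245), cap (429,232), blue carrier (160,255) partly hidden. Refine red and cap.

```bash
python3 - <<'E'
from h import *
m=np.load("w1.npy",allow_pickle=True).item();I=cv2.imread("pics/w1.png")
for n,col,x,z0,z1,r,rad in[("red","red",(659,99),30,45,18,30),("flange","blue",(652,-57),10,15,37,45)]:
    h=blob(I,col,project("wrist",[*x,z1],m)[0],rad);q,e=fit([("wrist",m,h)],z0,z1,r,x);print(n,cen(h),q.round(1),cv2.contourArea(h)/cv2.contourArea(hull("wrist",*q,z0,z1,r,m)))
M=R.from_rotvec(get_obs()["orientation"]).as_matrix()
g=np.array([329,240.]) 
print(project("wrist",get_obs()["ee_pos"],m),project("wrist",get_obs()["ee_pos"]+M[:,1]*17,m))
E
```

```text
red [326.48414376 186.23420249] [658.3  97. ] 0.8437377152218509
flange [428.00123949 232.36945551] [650.2 -56.8] 0.881820411334031
[[317.97417796 256.08757921]] [[318.5399489  242.92316773]]
```

Emit:
arm_command(
  targets=[
    [0.9,20,-3.4,0],
    [0,30,0,0],
    [0,30,0,0],
    [0,30,0,0],
    [0,30,0,0],
    [0,25,0,0],
    [0,15,0,0],
    [0,10,0,0],
    [0,5.8,0,0],
    [0,0,0,0],
  ],
)

```text
t: 3.65
ee_pos: [657.8, 95.9, 43.4]
orientation: [-1.378, 0.898, -0.897]
ft_force: [-1.5, 0.2, 0.6]
width: 57.3
```

Emit:
arm_command(
  targets=[
    [0,0,0,0],
    [0,0,0,0],
    [0,0,0,0],
    [0,0,0,0],
    [0,0,0,0],
    [0,0,0,0],
    [0,0,0,0],
    [0,0,0,0],
  ],
  gripper=0,
)

```text
t: 4.32
ee_pos: [658.7, 96.1, 45.1]
orientation: [-1.376, 0.896, -0.899]
ft_force: [-1.0, 0.3, 7.0]
width: 35.2
```

Emit:
arm_command(
  targets=[
    [0,-15,0,0],
    [0,-30,0,0],
    [0,-40,0,0],
    [0,-40,0,0],
    [0,-40,0,0],
    [0,-40,0,0],
    [-21.2,0,-15.6,0],
    [-21.2,0,-15.6,0],
    [-21.2,0,-15.6,0],
    [-21.2,0,-15.6,0],
    [-21.2,0,-15.6,0],
    [-21.2,0,-15.6,0],
    [-21.2,0,-15.6,0],
    [-21.2,0,-15.6,0],
    [-21.2,0,-15.6,0],
    [-21.2,0,-15.6,0],
    [-21.2,0,-15.6,0],
    [-21.2,0,-15.6,0],
    [0,0,0,0],
    [0,0,0,0],
  ],
)

```text
t: 5.98
ee_pos: [383.0, 253.6, 249.7]
orientation: [-1.378, 0.895, -0.896]
ft_force: [0.1, 0.4, -0.5]
width: 35.3
```

```bash
python3 - <<'E'
from h import *
o=get_obs();print(o["t"],o["ee_pos"],o["qpos"].round(2) if hasattr(o["qpos"],'round') else o["qpos"],o["width"])
m=camera_model("wrist");I=get_image("wrist")
J={c:get_image(c) for c in("scene","side")}
np.save("w2.npy",dict(m=m,o=o),allow_pickle=True)
for c in J: cv2.imwrite(f"pics/{c}2.png",J[c])
cv2.imwrite("pics/w2.png",I)
T=np.zeros((520,800,3),np.uint8);T[:400,:640]=I[:, :640]
a=J["scene"][90:250,340:520];b=J["side"][20:190,130:310]
T=np.hstack([cv2.resize(I,(500,312)),np.zeros((312,300,3),np.uint8)]);B=np.hstack([cv2.resize(a,(400,288),interpolation=cv2.INTER_CUBIC),cv2.resize(b,(400,288),interpolation=cv2.INTER_CUBIC)])
cv2.imwrite("pics/m2.png",np.vstack([T,B]))
E
```

```text
5.9833 [383.01174434 253.57171031 249.72384944] [ 0.56  0.16  1.97 -0.    1.    1.71] 35.34142558556079
```

View pics/m2.png

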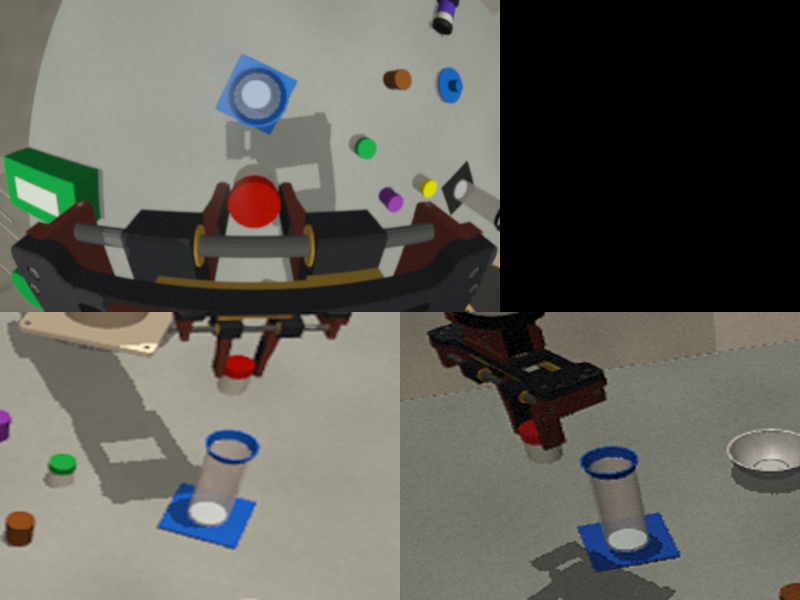

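Wrist picture (500-px scale): held red pot upright at (254,202), blue carrier ring at (257,95), green (366,148), yellow (429,187), brown (398,79), cap (450,86). Measure the held lid and the ring in one picture.

```bash
python3 - <<'E'
from h import *
d=np.load("w2.npy",allow_pickle=True).item();m=d["m"];p=np.array(d["o"]["ee_pos"]);I=cv2.imread("pics/w2.png")
h=blob(I,"red",project("wrist",p,m)[0],50);q,e=fit([("wrist",m,h)],p[2]-14,p[2]+1,18,p[:2]);print("lid",q-p[:2],cen(h),cv2.contourArea(h)/cv2.contourArea(hull("wrist",*q,p[2]-14,p[2]+1,18,m)))
u=project("wrist",[448,281,160],m)[0];print(u)
c=I[int(u[1])-60:int(u[1])+60,int(u[0])-60:int(u[0])+60]
hs=cv2.cvtColor(c,cv2.COLOR_BGR2HSV);print(hs[60,::6].tolist())
cv2.imwrite("pics/c2.png",cv2.resize(c,None,fx=5,fy=5,interpolation=cv2.INTER_CUBIC))
for n,col,x in[("green","green",(449,84)),("yellow","yellow",(444,-91))]:
    h=blob(I,col,project("wrist",[*x,45],m)[0],22);q,e=fit([("wrist",m,h)],30,45,18,x);print(n,q.round(1))
for c in("scene","side"):
    J=cv2.imread(f"pics/{c}2.png");h=blob(J,"blue",project(c,[448,281,160])[0],20);print(c,fit([(c,None,h)],146,160,31,(448,281))[0])
E
```

```text
lid [0.40023169 0.35772432] [325.01785971 258.75010802] 0.8956666937539828
[326.91286184 122.83466755]
[[43, 14, 161], [45, 13, 161], [41, 13, 162], [109, 122, 186], [109, 126, 188], [110, 99, 131], [107, 64, 144], [107, 60, 152], [106, 45, 209], [108, 45, 210], [106, 45, 209], [107, 45, 210], [107, 45, 211], [107, 47, 208], [110, 51, 124], [110, 60, 124], [108, 201, 127], [106, 189, 193], [39, 15, 165], [39, 15, 166]]
green [448.4  82.8]
yellow [442.1 -92.2]
scene [444.53325138 280.07430913]
side [450.59393777 285.67528636]
```

View pics/c2.png

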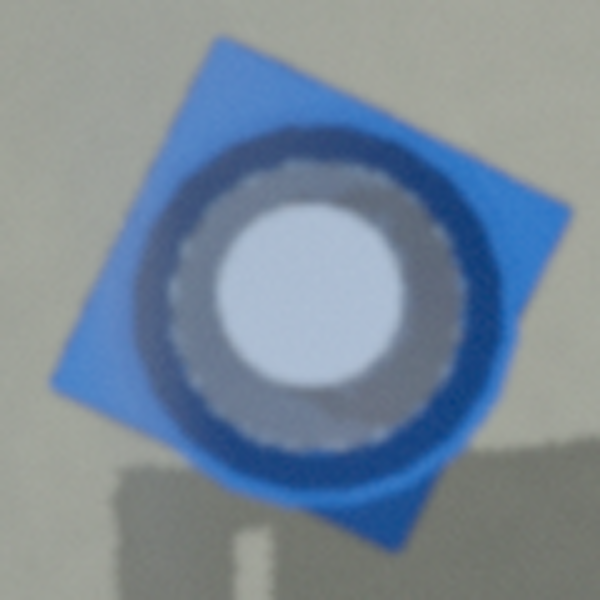

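Crop: the dark funnel ring's outer edge (r 28 at the rim) is centred at crop (317.5,308), i.e. picture (329.1,123.2); the inner edge is at (319.5,306).

```bash
python3 - <<'E'
from h import *
d=np.load("w2.npy",allow_pickle=True).item();m=d["m"];p=np.array(d["o"]["ee_pos"])
print(onplane("wrist",[329.1,123.2],160,m),onplane("wrist",[329.5,122.8],146,m))
M=R.from_rotvec(d["o"]["orientation"]).as_matrix()
t=onplane("wrist",[329.1,123.2],160,m)[0]-p;print(t, M.T@t)
E
```

```text
[[448.41522742 279.38978377 160.        ]] [[448.64145942 278.93095919 146.        ]]
[ 65.40348308  25.81807345 -89.72384944] [ 2.96643311 89.78982928 70.16797352]
```

Emit:
arm_command(
  targets=[
    [0.5,0,11.6,0],
    [0.5,0,11.6,0],
    [0.5,0,11.6,0],
    [0.5,0,11.6,0],
    [0.5,0,11.6,0],
    [0.6,0,11.7,0],
    [0,0,0,0],
    [0,10,0,0],
    [0,15,0,0],
    [0,10,0,0],
    [0,8,0,0],
    [0,8,0,0],
    [0,8,0,0],
    [0,8,0,0],
    [0,0,0,0],
    [0,0,0,0],
  ],
)

```text
t: 7.47
ee_pos: [448.7, 278.4, 181.5]
orientation: [-1.378, 0.898, -0.897]
ft_force: [-0.3, 0.1, 0.2]
width: 35.5
```

```bash
python3 - <<'E'
from h import *
o=get_obs();p=np.array(o["ee_pos"]);print(p,o["ft_force"])
m=camera_model("wrist");I=get_image("wrist");J={c:get_image(c) for c in("scene","side")}
for c in J:cv2.imwrite(f"pics/{c}3.png",J[c])
h=blob(I,"red",project("wrist",p,m)[0],50);print(fit([("wrist",m,h)],p[2]-14,p[2]+1,18,p[:2])[0])
z=lambda a,w,hh:cv2.resize(a,(w,hh),interpolation=cv2.INTER_CUBIC)
cv2.imwrite("pics/m3.png",np.vstack([z(I[150:400,160:480],800,300)[:, :],np.hstack([z(J["scene"][120:220,380:500],400,300),z(J["side"][60:160,170:290],400,300)])]))
E
```

```text
[448.69542695 278.36213202 181.4781757 ] [-0.25484553  0.11189853  0.20406912]
[449.17357083 278.74157837]
```

View pics/m3.png

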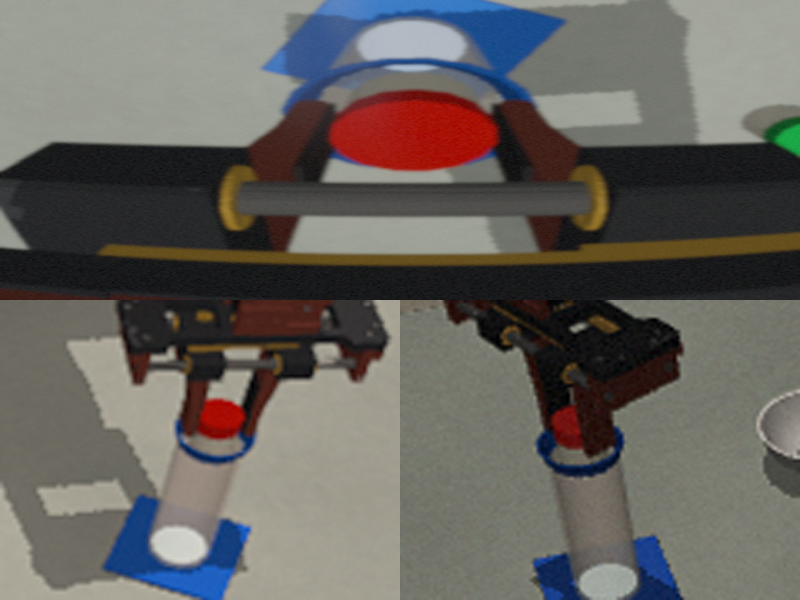

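The pot sits inside the neck in all three views, with no contact force. Release.

Emit:
arm_command(
  targets=[
    [0,0,0,0],
    [0,0,0,0],
    [0,0,0,0],
    [0,0,0,0],
    [0,0,0,0],
    [0,0,0,0],
    [0,-20,0,0],
    [0,-30,0,0],
    [0,0,0,0],
    [0,0,0,0],
  ],
  gripper=65,
)

```text
t: 8.45
ee_pos: [449.8, 279.0, 233.3]
orientation: [-1.374, 0.896, -0.899]
ft_force: [-0.2, -0.5, 0.1]
width: 57.2
```

```bash
python3 - <<'E'
from h import *
o=get_obs();p=np.array(o["ee_pos"]);print(p,o["t"],o["ft_force"])
J={c:get_image(c) for c in("scene","side")}
for c in J:
    h=blob(J[c],"red",project(c,[448.5,279.3,45])[0],25);print(c,None if h is None else (cen(h),project(c,[448.5,279.3,45.5])[0]))
Y=dict(yellow=(443,-91.5),green=(448.5,83))
M=R.from_rotvec(o["orientation"]).as_matrix()
print(M.round(3),M.T@([443,-91.5,p[2]]-p))
E
```

```text
[449.79340098 279.01187386 233.33913656] 8.45 [-0.18923046 -0.50197454  0.13745327]
scene None
side None
[[ 0.404  0.003  0.915]
 [-0.915  0.002  0.404]
 [-0.    -1.     0.004]] [ 336.20044579   -0.70184588 -155.86521945]
```

Emit:
arm_command(
  targets=[
    [28,0,-13,0],
    [28,0,-13,0],
    [28,0,-13,0],
    [28,0,-13,0],
    [28,0,-13,0],
    [28,0,-13,0],
    [28,0,-13,0],
    [28,0,-13,0],
    [28,0,-13,0],
    [28,0,-13,0],
    [28,0,-13,0],
    [28,0,-13,0],
    [0,0,0,0],
    [0,0,0,0],
  ],
)

```text
t: 9.72
ee_pos: [441.1, -93.0, 230.8]
orientation: [-1.377, 0.902, -0.899]
ft_force: [0.6, -0.4, 0.3]
width: 56.9
```

```bash
python3 - <<'E'
from h import *
o=get_obs();p=np.array(o["ee_pos"]);print(p,o["t"],o["ft_force"])
m=camera_model("wrist");I=get_image("wrist");J={c:get_image(c) for c in("scene","side")}
h=blob(I,"yellow",project("wrist",[443,-91.5,45],m)[0],40);q=fit([("wrist",m,h)],30,45,18,(443,-91))[0]
M=R.from_rotvec(o["orientation"]).as_matrix();print(q,cv2.contourArea(h)/cv2.contourArea(hull("wrist",*q,30,45,18,m)),"go",M.T@([*q,44.]-p))
z=lambda a,w,hh:cv2.resize(a,(w,hh),interpolation=cv2.INTER_CUBIC)
cv2.imwrite("pics/m4.png",np.vstack([z(I,480,300),np.hstack([z(J["scene"][120:240,380:500],300,300),z(J["side"][60:180,170:290],300,300)])[:,:480]]))
E
```

```text
[441.06274857 -92.97444317 230.79735475] 9.7167 [ 0.62431257 -0.38891506  0.27388627]
[443. -91.] 0.8526588170076734 go [ -0.76639067 186.79405525   2.88039537]
```

View pics/m4.png

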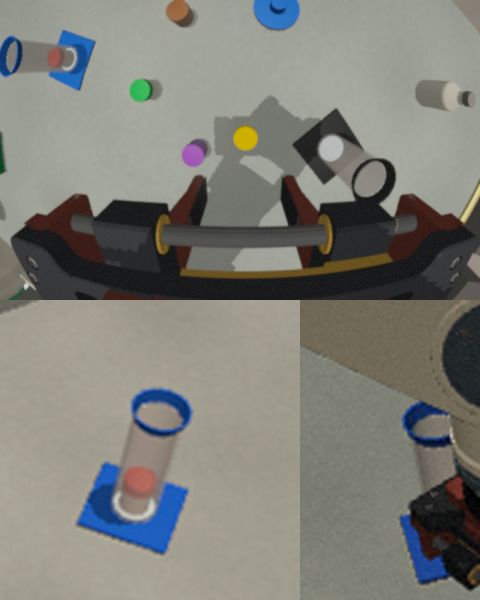

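Red lies at the bottom of the blue carrier, upright (crop (138,490)). Yellow is at (246,138) in the 480-px wrist picture. The fit returned its start value (finite-difference step too small), so I'm fixing that and refitting.

```bash
sed -i 's/least_squares(f,x0)/least_squares(f,x0,diff_step=.003)/' h.py; python3 - <<'E'
from h import *
o=get_obs();p=np.array(o["ee_pos"])
m=camera_model("wrist");I=get_image("wrist");M=R.from_rotvec(o["orientation"]).as_matrix()
for n,x in(("yellow",(443,-91)),("green",(448.5,83))):
    h=blob(I,n,project("wrist",[*x,45],m)[0],40);q,e=fit([("wrist",m,h)],30,45,18,x);print(n,q,e,"go",M.T@([*q,45.]-p))
d=np.load("w2.npy",allow_pickle=True).item();m=d["m"];p=np.array(d["o"]["ee_pos"]);I=cv2.imread("pics/w2.png")
h=blob(I,"red",project("wrist",p,m)[0],50);q,e=fit([("wrist",m,h)],p[2]-14,p[2]+1,18,p[:2]+1);print("lid2",q-p[:2],e)
m=np.load("w1.npy",allow_pickle=True).item();I=cv2.imread("pics/w1.png");x=(652,-57)
h=blob(I,"blue",project("wrist",[*x,15],m)[0],45);print("cap",fit([("wrist",m,h)],10,15,37,x))
E
```

```text
yellow [442.35834723 -94.5164346 ] [3.79142705e-07 1.21540728e-06] go [  3.72679252 186.23143336  -0.33665004]
green [448.17446949  83.73424797] [ 2.66533533e-07 -1.74424082e-06] go [-156.94126591  186.32523735   77.07716861]
lid2 [0.40023171 0.35772343] [-9.47777323e-07  2.53996006e-07]
cap (array([650.20909173, -56.79506979]), array([-2.63263189e-07,  2.63773592e-06]))
```

Emit:
arm_command(
  targets=[
    [3,15,0,0],
    [0,30,0,0],
    [0,30,0,0],
    [0,30,0,0],
    [0,30,0,0],
    [0,25,0,0],
    [0,13,0,0],
    [0,8,0,0],
    [0,5,0,0],
    [0,0,0,0],
  ],
)

```text
t: 10.75
ee_pos: [443.0, -94.0, 45.4]
orientation: [-1.378, 0.898, -0.896]
ft_force: [-1.2, -0.4, 0.4]
width: 57.1
```

Emit:
arm_command(
  targets=[
    [0,0,0,0],
    [0,0,0,0],
    [0,0,0,0],
    [0,0,0,0],
    [0,0,0,0],
    [0,0,0,0],
    [0,0,0,0],
    [0,0,0,0],
  ],
  gripper=0,
)

```text
t: 11.42
ee_pos: [443.7, -94.8, 46.7]
orientation: [-1.377, 0.897, -0.899]
ft_force: [0.0, 1.3, 7.0]
width: 35.2
```

Emit:
arm_command(
  targets=[
    [0,-15,0,0],
    [0,-30,0,0],
    [0,-40,0,0],
    [0,-40,0,0],
    [0,-40,0,0],
    [0,-38,0,0],
    [-28.6,0,7.1,0],
    [-28.6,0,7.1,0],
    [-28.6,0,7.1,0],
    [-28.6,0,7.1,0],
    [-28.6,0,7.1,0],
    [-28.6,0,7.1,0],
    [-28.6,0,7.1,0],
    [-28.6,0,7.1,0],
    [-28.6,0,7.1,0],
    [-28.6,0,7.1,0],
    [-28.6,0,7.1,0],
    [-28.6,0,7.1,0],
    [0,0,0,0],
    [0,0,0,0],
  ],
)

```text
t: 13.08
ee_pos: [381.9, 254.6, 248.9]
orientation: [-1.379, 0.895, -0.896]
ft_force: [0.3, -0.5, 0.2]
width: 35.5
```

```bash
cat >> h.py <<'E'
def held(col,tag):
    o=get_obs();p=np.array(o["ee_pos"]);m=camera_model("wrist");I=get_image("wrist");cv2.imwrite(f"pics/w{tag}.png",I)
    M=R.from_rotvec(o["orientation"]).as_matrix()
    h=blob(I,col,project("wrist",p,m)[0],50);q,e=fit([("wrist",m,h)],p[2]-14,p[2]+1,18,p[:2]+1)
    print(p.round(1),o["t"],"lid off",(q-p[:2]).round(2),"area",cv2.contourArea(h)/cv2.contourArea(hull("wrist",*q,p[2]-14,p[2]+1,18,m)),"go",(M.T@(np.array([448.5,279.3,182])-[*q,p[2]])).round(1))
    return I
E
python3 -c "
from h import *
held('yellow','5')"
```

```text
[381.9 254.6 248.9] 13.0833 lid off [0.06 0.05] area 0.8605513575076362 go [ 4.5 66.9 70.8]
```

Emit:
arm_command(
  targets=[
    [0.7,0,11.8,0],
    [0.7,0,11.8,0],
    [0.7,0,11.8,0],
    [0.7,0,11.8,0],
    [0.7,0,11.8,0],
    [0.7,0,11.8,0],
    [0,0,0,0],
    [0,10,0,0],
    [0,15,0,0],
    [0,10,0,0],
    [0,8,0,0],
    [0,8,0,0],
    [0,8,0,0],
    [0,7.5,0,0],
    [0,0,0,0],
    [0,0,0,0],
  ],
)

```text
t: 14.47
ee_pos: [448.7, 278.4, 182.0]
orientation: [-1.378, 0.898, -0.897]
ft_force: [-0.1, -0.4, -0.5]
width: 35.3
```

```bash
python3 -c "
from h import *
held('yellow','6')
print(get_obs()['ft_force'])"
```

```text
[448.7 278.4 182. ] 14.4667 lid off [0.02 0.  ] area 0.8545675555383832 go [-0.9  0.   0.1]
[ 0.79605039 -0.07045219  0.53661913]
```

Emit:
arm_command(
  targets=[
    [0,0,0,0],
    [0,0,0,0],
    [0,0,0,0],
    [0,0,0,0],
    [0,0,0,0],
    [0,0,0,0],
    [0,-20,0,0],
    [0,-30,0,0],
    [22.2,0,-10,0],
    [22.2,0,-10,0],
    [22.2,0,-10,0],
    [22.2,0,-10,0],
    [22.2,0,-10,0],
    [22.2,0,-10,0],
    [22.2,0,-10,0],
    [22.2,0,-10,0],
    [0,0,0,0],
    [0,0,0,0],
  ],
  gripper=65,
)

```text
t: 16.02
ee_pos: [447.5, 83.0, 232.5]
orientation: [-1.376, 0.9, -0.9]
ft_force: [0.2, -0.1, 0.5]
width: 57.4
```

```bash
python3 - <<'E'
from h import *
o=get_obs();p=np.array(o["ee_pos"]);print(p,o["t"])
m=camera_model("wrist");I=get_image("wrist");M=R.from_rotvec(o["orientation"]).as_matrix()
x=(448.2,83.7);h=blob(I,"green",project("wrist",[*x,45],m)[0],40);q,e=fit([("wrist",m,h)],30,45,18,x);print(q,"go",M.T@([*q,45.]-p),cv2.contourArea(h)/cv2.contourArea(hull("wrist",*q,30,45,18,m)))
J=get_image("scene");cv2.imwrite("pics/m7.png",cv2.resize(J[100:240,360:500],None,fx=3,fy=3))
E
```

```text
[447.50605899  82.96625115 232.51710874] 16.0167
[448.35908028  83.00376995] go [  0.3327327  187.51730978   0.73684794] 0.8285411163371839
```

View pics/m7.png

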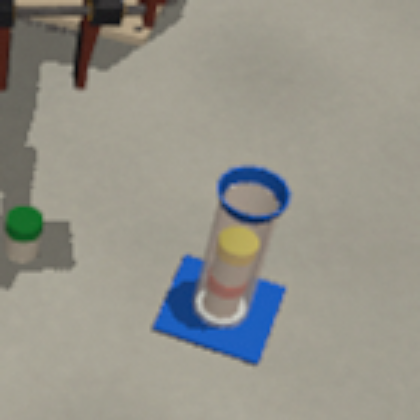

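Yellow sits on red, upright (crop (238,242) above (225,287)). Next, green.

Emit:
arm_command(
  targets=[
    [0,15,0.5,0],
    [0,30,0,0],
    [0,30,0,0],
    [0,30,0,0],
    [0,30,0,0],
    [0,25,0,0],
    [0,13,0,0],
    [0,9,0,0],
    [0,5.5,0,0],
    [0,0,0,0],
  ],
)

```text
t: 16.95
ee_pos: [447.8, 84.5, 44.2]
orientation: [-1.379, 0.898, -0.896]
ft_force: [-1.3, 0.4, -0.2]
width: 57.4
```

Emit:
arm_command(
  targets=[
    [0,0,0,0],
    [0,0,0,0],
    [0,0,0,0],
    [0,0,0,0],
    [0,0,0,0],
    [0,0,0,0],
    [0,0,0,0],
    [0,0,0,0],
  ],
  gripper=0,
)

```text
t: 17.62
ee_pos: [448.6, 84.0, 45.7]
orientation: [-1.376, 0.897, -0.899]
ft_force: [-1.7, -0.3, 7.5]
width: 35.1
```

Emit:
arm_command(
  targets=[
    [0,-15,0,0],
    [0,-30,0,0],
    [0,-40,0,0],
    [0,-40,0,0],
    [0,-40,0,0],
    [0,-39,0,0],
    [-22.8,0,1,0],
    [-22.8,0,1,0],
    [-22.8,0,1,0],
    [-22.8,0,1,0],
    [-22.8,0,1,0],
    [-22.8,0,1,0],
    [-22.8,0,1,0],
    [-22.8,0,1,0],
    [0,0,0,0],
    [0,0,0,0],
  ],
)

```text
t: 18.95
ee_pos: [381.1, 254.4, 248.9]
orientation: [-1.379, 0.896, -0.896]
ft_force: [-1.7, -0.8, -0.8]
width: 35.1
```

```bash
python3 -c "
from h import *
held('green','8')"
```

```text
[381.1 254.4 248.9] 18.95 lid off [0.09 0.19] area 0.88163641362436 go [ 4.8 66.9 71.6]
```

Emit:
arm_command(
  targets=[
    [0.7,0,11.9,0],
    [0.7,0,11.9,0],
    [0.7,0,11.9,0],
    [0.7,0,11.9,0],
    [0.7,0,11.9,0],
    [0.7,0,11.9,0],
    [0,0,0,0],
    [0,10,0,0],
    [0,15,0,0],
    [0,10,0,0],
    [0,8,0,0],
    [0,8,0,0],
    [0,8,0,0],
    [0,7.5,0,0],
    [0,0,0,0],
    [0,0,0,0],
  ],
)

```text
t: 20.33
ee_pos: [448.4, 278.9, 182.0]
orientation: [-1.378, 0.898, -0.897]
ft_force: [-0.1, 1.1, 0.3]
width: 35.5
```

```bash
python3 -c "
from h import *
held('green','9')
print(get_obs()['ft_force'])"
```

```text
[448.4 278.9 182. ] 20.3333 lid off [0.12 0.23] area 0.8848588744081564 go [-0.1  0.   0. ]
[-0.54461899  0.32243392 -0.06345946]
```

Emit:
arm_command(
  targets=[
    [0,0,0,0],
    [0,0,0,0],
    [0,0,0,0],
    [0,0,0,0],
    [0,0,0,0],
    [0,0,0,0],
    [0,-20,0,0],
    [0,-30,0,0],
    [35.3,0,4.4,0],
    [35.3,0,4.4,0],
    [35.3,0,4.4,0],
    [35.3,0,4.4,0],
    [35.3,0,4.4,0],
    [35.3,0,4.4,0],
    [35.3,0,4.4,0],
    [35.3,0,4.4,0],
    [35.3,0,4.4,0],
    [35.3,0,4.4,0],
    [35.3,0,4.4,0],
    [0,0,0,0],
  ],
  gripper=65,
)

```text
t: 22.05
ee_pos: [652.4, -61.8, 232.4]
orientation: [-1.376, 0.898, -0.903]
ft_force: [-0.9, 0.2, 0.5]
width: 56.7
```

```bash
python3 - <<'E'
from h import *
o=get_obs();p=np.array(o["ee_pos"]);print(p,o["t"])
m=camera_model("wrist");I=get_image("wrist");M=R.from_rotvec(o["orientation"]).as_matrix()
x=(650.2,-56.8);h=blob(I,"blue",project("wrist",[*x,15],m)[0],55);q,e=fit([("wrist",m,h)],10,15,37,x);print(q,"go",M.T@([*q,30.]-p),cv2.contourArea(h)/cv2.contourArea(hull("wrist",*q,10,15,37,m)))
J=get_image("scene");cv2.imwrite("pics/m10.png",np.hstack([cv2.resize(J[100:240,360:500],(300,300)),cv2.resize(I,(480,300))]))
E
```

```text
[652.43241837 -61.79132687 232.43753677] 22.05
[650.78958852 -59.08136067] go [ -3.67048036 202.4276202   -0.7650186 ] 0.8376791091083775
```

View pics/m10.png

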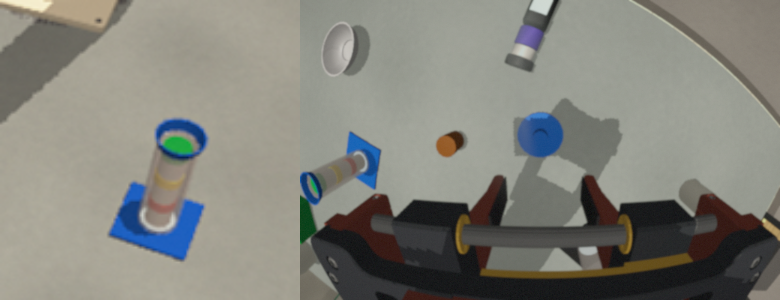

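Green tops the stack (crop (177,146)). The cap is at (540,133) in the wrist view and clear of the camera head.

Emit:
arm_command(
  targets=[
    [-3,15,-0.7,0],
    [0,30,0,0],
    [0,30,0,0],
    [0,30,0,0],
    [0,30,0,0],
    [0,25,0,0],
    [0,15,0,0],
    [0,10,0,0],
    [0,6,0,0],
    [0,5,0,0],
    [0,0,0,0],
    [0,0,0,0],
  ],
)

```text
t: 23.15
ee_pos: [648.5, -54.2, 37.3]
orientation: [-1.377, 0.896, -0.899]
ft_force: [0.6, -0.6, 0.5]
width: 57.1
```

Emit:
arm_command(
  targets=[
    [0,0,0,0],
    [0,0,0,0],
    [0,0,0,0],
    [0,0,0,0],
    [0,0,0,0],
    [0,0,0,0],
    [0,0,0,0],
    [0,0,0,0],
    [0,0,0,0],
    [0,0,0,0],
  ],
  gripper=0,
)

```text
t: 23.98
ee_pos: [648.1, -54.4, 36.6]
orientation: [-1.378, 0.897, -0.898]
ft_force: [0.0, -1.7, 3.6]
width: 23.8
```

Emit:
arm_command(
  targets=[
    [0,-18,0,0],
    [0,-35,0,0],
    [0,-40,0,0],
    [0,-40,0,0],
    [0,-40,0,0],
    [0,-40,0,0],
    [-30,0,-9.1,0],
    [-30,0,-9.1,0],
    [-30,0,-9.1,0],
    [-30,0,-9.1,0],
    [-30,0,-9.1,0],
    [-30,0,-9.1,0],
    [-30,0,-9.1,0],
    [-30,0,-9.1,0],
    [-30,0,-9.1,0],
    [-30,0,-9.1,0],
    [-30,0,-9.1,0],
    [-30,0,-9.1,0],
    [-29.7,0,-9.7,0],
    [0,0,0,0],
  ],
)

```text
t: 25.65
ee_pos: [378.2, 256.7, 249.0]
orientation: [-1.38, 0.897, -0.894]
ft_force: [0.5, -0.2, -0.6]
width: 22.9
```

```bash
python3 - <<'E'
from h import *
o=get_obs();p=np.array(o["ee_pos"]);m=camera_model("wrist");I=get_image("wrist");M=R.from_rotvec(o["orientation"]).as_matrix();J=get_image("scene")
zf=p[2]-36.6
k=cv2.inRange(cv2.cvtColor(I,cv2.COLOR_BGR2HSV),*HSV["blue"]);c=hull("wrist",p[0],p[1],zf+10,zf+15,37,m);print(p,o["t"],cen(c),cv2.boundingRect(c))
v=I.copy();cv2.polylines(v,[c.astype(int)],True,(0,255,255),1);cv2.polylines(v,[hull("wrist",448.5,279.3,159.9,160,28,m).astype(int)],True,(0,255,0),1)
cv2.imwrite("pics/m11.png",np.vstack([cv2.resize(v[60:300,130:530],(800,480))]))
E
```

```text
[378.24209719 256.65850164 248.98039855] 25.65 [325.29902428 242.45363715] (263, 184, 125, 117)
```

View pics/m11.png

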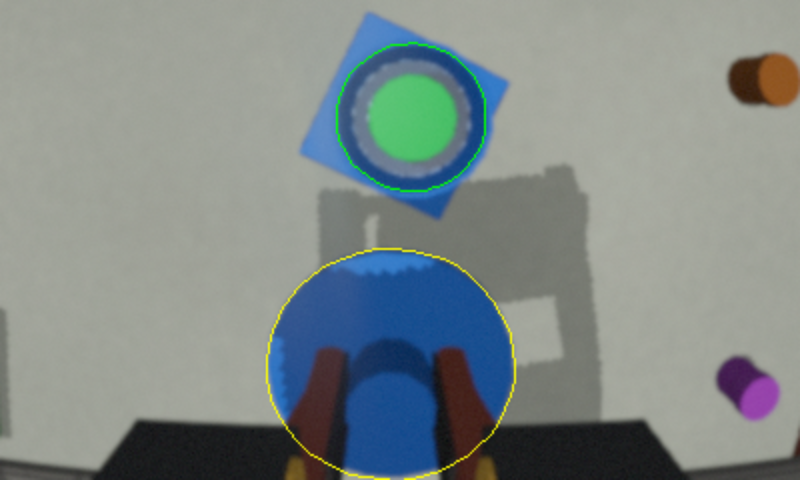

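Overlays of the predicted cap outline (yellow) and funnel rim (green) match the picture; the cap hangs level and the positions agree to about 1 mm. Move over the carrier.

Emit:
arm_command(
  targets=[
    [1.2,0,12.2,0],
    [1.2,0,12.2,0],
    [1.2,0,12.2,0],
    [1.2,0,12.2,0],
    [1.2,0,12.2,0],
    [1.2,0,12.2,0],
    [0,10,0,0],
    [0,15,0,0],
    [0,10,0,0],
    [0,5,0,0],
    [0,0,0,0],
    [0,0,0,0],
    [0,0,0,0],
  ],
)

```text
t: 26.83
ee_pos: [451.7, 277.4, 209.8]
orientation: [-1.377, 0.897, -0.898]
ft_force: [-0.3, 0.3, -0.3]
width: 23.4
```

Emit:
arm_command(
  targets=[
    [-2.7,0,-2,0],
    [0,0,0,0],
    [0,4,0,0],
    [0,4,0,0],
    [0,4,0,0],
    [0,3,0,0],
    [0,3,0,0],
    [0,2,0,0],
    [0,1,0,0],
    [0,0,0,0],
    [0,0,0,0],
  ],
)

```text
t: 27.75
ee_pos: [448.7, 278.9, 188.4]
orientation: [-1.378, 0.898, -0.898]
ft_force: [0.1, -0.3, -0.2]
width: 23.4
```

Emit:
arm_command(
  targets=[
    [0,1,0,0],
    [0,0.7,0,0],
    [0,0.5,0,0],
    [0,0,0,0],
    [0,0,0,0],
  ],
)

```text
t: 28.17
ee_pos: [448.7, 278.9, 186.6]
orientation: [-1.377, 0.898, -0.898]
ft_force: [-1.2, 0.0, 5.2]
width: 23.5
```

Contact shows at exactly the expected height. One small press, then release and lift.

Emit:
arm_command(
  targets=[
    [0,0.5,0,0],
    [0,0,0,0],
    [0,0,0,0],
  ],
)

```text
t: 28.42
ee_pos: [448.7, 279.0, 186.6]
orientation: [-1.377, 0.897, -0.898]
ft_force: [-3.1, -1.5, 10.0]
width: 23.2
```

Emit:
arm_command(
  targets=[
    [0,0,0,0],
    [0,0,0,0],
    [0,0,0,0],
    [0,0,0,0],
    [0,0,0,0],
    [0,0,0,0],
    [0,0,0,0],
    [0,-5,0,0],
    [0,-15,0,0],
    [0,-25,0,0],
    [0,-25,0,0],
    [0,0,-35,0],
    [0,0,-35,0],
    [0,0,0,0],
    [0,0,0,0],
  ],
  gripper=65,
)

```text
t: 29.67
ee_pos: [383.5, 250.1, 256.2]
orientation: [-1.377, 0.897, -0.897]
ft_force: [-0.1, 1.0, 1.1]
width: 57.3
```

```bash
python3 - <<'E'
from h import *
o=get_obs();print(o["ee_pos"],o["t"],o["width"],o["ft_force"])
m=camera_model("wrist");I=get_image("wrist");J={c:get_image(c) for c in("scene","side")}
V=[]
for c,im,mm in(("scene",J["scene"],None),("side",J["side"],None),("wrist",I,m)):
    u=project(c,[448.5,279.3,160],mm)[0].astype(int)
    v=im.copy();w=hull(c,448.5,279.3,160,165,37,mm);e=cv2.resize(v[max(u[1]-60,0):u[1]+60,u[0]-60:u[0]+60],None,fx=3,fy=3,interpolation=cv2.INTER_CUBIC)
    a=(w.reshape(-1,2)-[u[0]-60,max(u[1]-60,0)])*3;f=e.copy();cv2.polylines(f,[a.astype(int)],True,(0,255,255),1)
    V.append(np.vstack([e[:290],f[:290]])[:, :265] if 0 else np.vstack([cv2.resize(e,(260,290)),cv2.resize(f,(260,290))]))
cv2.imwrite("pics/m12.png",np.hstack(V)); cv2.imwrite("pics/scene12.png",J["scene"])
for c in J:
    print(c,[(d["conf"],tri_) for d in tip_of(c,"cap_mid") for tri_ in [onplane(c,d["at"],170)[0].round(1).tolist()]])
E
```

```text
[383.47657039 250.10767145 256.21733119] 29.6667 57.335593208388474 [-0.11872819  1.04994963  1.05692963]
scene [(0.81, [459.7, 285.5, 170.0])]
side [(0.61, [453.5, 274.4, 170.0])]
```

View pics/m12.png

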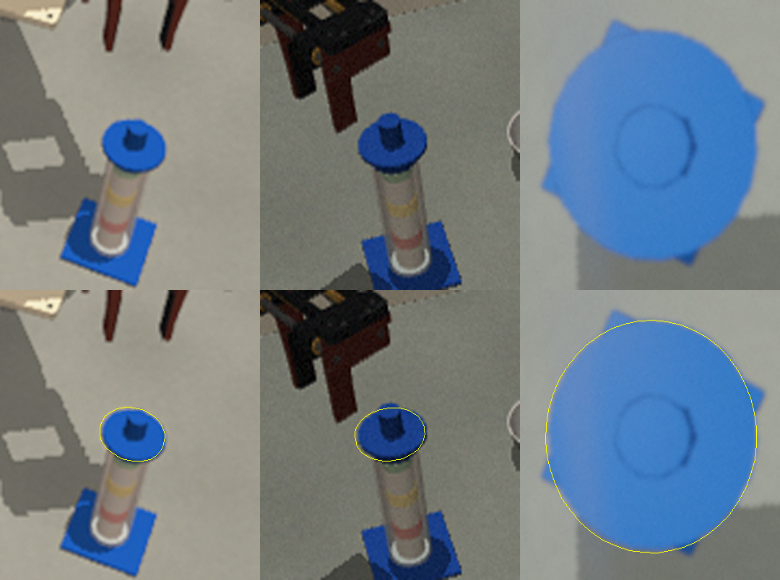

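View pics/scene12.png

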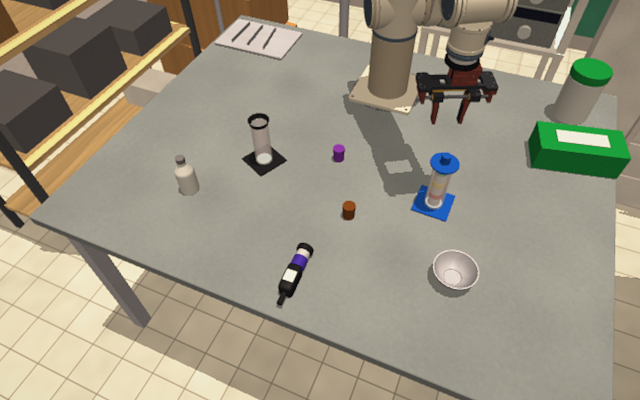

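The cap is flat on the rim: its outline matches the seated prediction in all three views. The stack runs red, yellow, green from the bottom. The camera head, bottle, bowl and both look-alikes are where they were, the black carrier is empty, and the robot is clear. Handing in.

```bash
python3 -c "
from workcell import *
print(close_job())"
```

```text
the job is handed in; nothing more can be done
None
```

I packed the pots into the blue-necked carrier upright through the neck: red at the bottom, then yellow, then green on top. I then closed it with the blue cap and handed the job in after about 30 s of the 102 s allowed.

**Cap:** it met the rim at the predicted height, and I pressed it with about 10 N before letting go. Afterwards its outline matched the fully seated position in the wrist view and to within a few millimetres in the scene and side views. The stack order showed through the clear tube.

**Everything else:** the black carrier is empty. The camera head, bottle, bowl and the brown and purple look-alikes looked unmoved, and the gripper was clear at hand-in. The highest force I read was about 10 N.

**Disagreements:**
- The network's estimate of the seated cap's centre was off by about 7–13 mm from my fit in the scene and side views. I trusted the outline match, the contact height and the wrist view instead.
- One early wrist fit of the yellow pot failed to converge; I fixed the fit before grasping.

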